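# Line up the culture jars and click the read head into its notch

### The arm

A 6-joint arm with a two-finger parallel gripper is mounted at the origin on the work surface. World frame = base frame: x ahead of the robot, y to its left, z up, the work surface at z = 0. Lengths are in m, angles in rad, forces in N, time in s.
With the tool pointing down it reaches from about 0.3 to 0.775 m from the base axis. Payload 14.6 kg.
Tool frame: the origin (TCP) lies between the finger pads; the fingertips stand bot.tip_reach ahead of it and the grasp point (between the pads) lies 8 mm behind it (bot.tip_reach is the distance from the TCP to the fingertips, in m); z points along the fingers, y is the direction in which the jaws open and shut (so a half turn about z gives the same grasp; the last joint's range is limited). The gripper opens to 94 mm and grips with 3 to 60 N. Pads are 16 mm wide; open, the fingers measure 119 mm over their backs; the gripper's body (75 mm by 177 mm) begins 78 mm behind the grasp point.
Start: joints at [-1.404, 0.3, 1.521, -0, 1.321, -0.067], TCP at [0.127, -0.535, 0.216] pointing down, gripper open.
Joint ranges: [-3.03, 3.03], [-0.79, 2.21], [0.23, 2.52], [-1.04, 4.18], [0, 3.07], [-2.55, 2.55]. Speed limits (rad/s): [2.22, 2.22, 2.57, 3.14, 3.14, 3.14].

### API

Orientations are given as a unit quaternion [w, x, y, z].
In Python, from rig import bot gives the robot as it stands.
- The arm moves only by the shell command python3 -m inch 'ROWS' [OPENING] [FORCE]. ROWS is text: rows parted by semicolons, each of 4 numbers parted by spaces: the shift along the tool's x, y, z as a fraction of full scale, then the turn about the tool's z as a fraction of full scale. In form: tx ty tz turn; .... A call has 1 to 8 rows; each row is the pose to reach, as a shift and turn from the pose commanded when the call began, along the tool's axes at that moment; what a row does not reach only later rows make up. Full scale, the value 1, is 0.25 m for a shift and 45 degrees for a turn. A row lasts 1/8 s, in which the tool goes at most 62.5 mm and 10.7 degrees, less where a joint would pass 70% of its speed; a pose out of reach is approached as far as the arm can. A call with a number of a shift or a turn outside -1 to 1 is refused whole. A call with a gripper value outside its range is refused whole. OPENING is the opening, from -1 (shut) to 1 (fully open), so that 0 is half open, set as the call begins (- or left out, the last holds). The fingers move at their own pace and stop on an object; FORCE is the grip in N (left out, the last holds). Time passes only in rows, so rows that repeat a pose let the fingers close. It gives the time, the measured TCP pose, the force and the opening at its end, in the units of the state.
- bot.get_state(): the state, without advancing time (a new reading comes with each control period).
- bot.grab_frame(name): name is "scene" or "top"; returns a dict with "frame" (400x640x3 uint8, blue, green, red), "range_z" (400x640 float32, m along the optical axis (not along the pixel's ray), 0 where there is no reading), "intrinsics" (3x3 intrinsics, pixels), "camera_from_world" (4x4, takes a point from world to camera coordinates). Camera axes: x right, y down, z forward; pixel columns grow to the right and rows downward; lengths in m; the calibration is good to about 2 mm. A picture is of the moment at which its call begins.
- bot.hand_in(): hands the job in, once; it reports no verdict.
The state is a dict: "clock": time; "qpos": joint angles; "joint_velocities": joint speeds; "tau": joint torques, N m; "tool_pos": TCP position; "ee_rot": TCP orientation; "wrist_force": force on the tool from outside, world axes, zero at the start; "ft_torque": the same for the moment, N m; "opening": finger opening in m.
Only numpy, scipy, OpenCV 4.12 (cv2) and the standard library are available. Lean on these libraries where they do the work, as an engineer would, in place of code of your own. Each camera call takes 0.05 s, during which the arm holds its last target.

### The job

Push the two waiting culture jars (amber, one teal and one blue cap) along the bench, standing and without lifting them, into the open mouth of the aluminium guide rails, so that with the white-capped jar they make one closed row against the end stop. Then take the read head (its teal fin is the grip) and slide it along its rail, away from the mouth end, until its spring ball clicks into the notch at the orange mark; do not run on past the notch. The program finishes while the fingers are still holding the head in the notch; let nothing go at the end, and leave the other things on the bench where they are.

Things in the scene. Friction and masses are not known exactly. Their poses are not given: they have to be found in the camera images.
- lane: Fixed lane of two straight aluminium rails on the bench (14 mm high, 10 mm wide, 54 mm apart inside, y = 0 to 180 mm); the bench is its floor. Origin: on the bench at the throat, midway between the rails. The lane runs along its own +y; its +x points to the read head's rail, which lies parallel with its centre line at x = 105 mm and has 34 mm high end blocks at y = -45 and 205 mm; z up.
- jar_a: Amber glass culture jar with teal cap, 48 mm in diameter (full width from about 5 to 37 mm height; cap 43 mm across), 70 mm tall, about 0.12 kg; origin at the centre of its underside, z up. Starts standing on the bench in front of the mouth, 80 to 250 mm before the throat; either this or the blue-capped jar is the nearer.
- jar_b: Amber glass culture jar with blue cap, 48 mm in diameter (full width from about 5 to 37 mm height; cap 43 mm across), 70 mm tall, about 0.12 kg; origin at the centre of its underside, z up. Starts standing on the bench in front of the mouth, 80 to 250 mm before the throat; either this or the teal-capped jar is the nearer.
- jar_c: Amber glass culture jar with white cap, 48 mm in diameter (full width from about 5 to 37 mm height; cap 43 mm across), 70 mm tall, about 0.12 kg; origin at the centre of its underside, z up. Starts already in the lane, at or within 15 mm of the end stop.
- head_grip (a point): Point in the teal fin of the read head, on its centre line, 78 mm above the bench. The fin is 14 mm thick along the rail (lane y), 26 mm wide across it; foot 50 mm, top 92 mm above the bench. The white carriage under it is 50 mm along the rail, 44 mm wide; its lens reaches 36 mm toward the lane. Axes as the lane's.
- read_head (a joint): Travel of the read head along its rail, in m: 0 at the mouth end, growing along the lane's +y, up to 0.16; starts between 0 and 0.03. Slides with about 1 N of friction and stays where it is left.
- notch_mark (a point): Orange index tab, 5 mm wide, 13 mm above the bench, 35 mm beyond the rail's centre line. The notch is level with it along the rail (lane y), at a head travel of 0.065 to 0.105: the head is in it when the fin's centre is level too. The detent draws the head in from about 4 mm either side, hardest (about 5 N) near the centre; past it, it resists as hard. Axes as the lane's.
- spare_cap: Bystander, leave it alone: loose white screw cap, 40 mm across, 14 mm high, lying on the bench on the robot's side of the lane mouth; origin at the centre of its underside.
- dish: Bystander, leave it alone: low clear round culture dish, 60 mm across, 16 mm high, on the bench on the robot's side of the lane; origin at the centre of its underside.
- tip_box: Bystander, leave it alone: blue box, 75 x 55 x 45 mm, on the bench beyond the waiting jars, away from the robot; origin at the centre of its underside.
- beaker: Bystander, leave it alone: clear glass beaker, 70 mm across, 85 mm tall, to the left; origin at the centre of its underside.
- timer: Bystander, leave it alone: small white timer, 50 x 70 x 22 mm, at the front left; origin at the centre of its underside.
- lane_mouth (a point): Middle of the lane's open mouth, on the bench, 55 mm before the throat. Two flared rails, 14 mm high, lead from the throat to here, where they stand about 144 mm apart. Axes as the lane's.
- lane_stop (a point): Foot of the end stop's inner face (30 mm high) on the lane's centre line, on the bench, 165 mm past the throat. Three touching jars stand with their centres about 24, 72 and 120 mm before it. Axes as the lane's.
There are look-alikes about, which are no part of the job. What is shaped like the jar_b but pink is not meant. Leave any pink look-alike of the jar_c alone.

How it is judged:
On the way, in this order (a step that is already met when the one before it is completed fails the run):
1. the three jars stand in one closed row between the rails (y of each of jar_a, jar_b, jar_c in the frame of lane above 0.035 m and x of jar_a in the frame of lane between -0.01 and 0.01 m and angle between each of jar_a, jar_b, jar_c's own z axis and vertical below 0.1 rad and height (world z) of each of jar_a, jar_b, jar_c below 0.006 m and x of jar_b in the frame of lane between -0.01 and 0.01 m and x of jar_c in the frame of lane between -0.01 and 0.01 m), for 0.2 s.
2. the read head, held by the fingers, is in the notch (y of head_grip in the frame of notch_mark between -0.0025 and 0.0025 m and contact force between the fingers and read_head above 1 N), for 0.2 s.
At the end, for the whole second after the job is handed in: All three jars stand upright on the bench between the rails in one row, each centre more than 35 mm past the throat (at most about 10 mm of gaps in all); the fin's centre is within 2.5 mm of the notch along the rail, the head at rest, and the fingers still press on the read head with more than 1 N (all of step 1 and all of step 2 and velocity of joint read_head between -0.005 and 0.005 m/s); the arm keeps its last pose, push and grip.
It fails at once if the read head is run more than 12 mm past the notch (y of head_grip in the frame of notch_mark above 0.012 m).
It fails at once if a jar is lifted more than 12 mm or tipped more than 25 degrees (height (world z) of any of jar_a, jar_b, jar_c above 0.012 m or angle between any of jar_a, jar_b, jar_c's own z axis and vertical above 0.44 rad).
It fails at once if a bystander is moved more than 30 mm (distance of any of spare_cap, dish, tip_box, beaker, timer from where it was at the start of the episode above 0.03 m).
It also fails if it takes over 70 s, if anything falls off the work surface, if the arm or the gripper's body presses on something with over 40 N, if the wrist force passes 120 N, or if a joint passes its speed limit or range.

## Working session

There is one attempt and no reset: what is moved stays moved. The work goes in short steps, Python scripts to look and compute and a shell command to move; the robot and the scene stay as the last step left them, time stands still between calls to the robot, and variables do not carry over. Pictures are saved under pics/ and viewed, and the job is handed in when it is done.

```bash
ls; mkdir -p pics
python3 - <<'E'
from rig import bot
import cv2,numpy as np
s=bot.get_state();print({k:np.round(v,3) for k,v in s.items()},bot.tip_reach)
for n in("scene","top"):
    f=bot.grab_frame(n);cv2.imwrite(f"pics/{n}0.png",f["frame"]);np.savez(f"{n}0.npz",**f)
    print(n,np.round(f["intrinsics"],1).tolist(),np.round(f["camera_from_world"],3).tolist())
E
```

```text
pics
{'clock': np.float64(0.0), 'qpos': array([-1.404,  0.3  ,  1.522,  0.   ,  1.321, -0.067]), 'joint_velocities': array([-0.   , -0.001,  0.001, -0.   , -0.001, -0.001]), 'tau': array([ 2.0000e-03, -5.3181e+01, -3.5273e+01,  7.1000e-02,  2.4000e-02,
       -0.0000e+00]), 'tool_pos': array([ 0.127, -0.535,  0.216]), 'ee_rot': array([-0.001,  0.993,  0.117, -0.   ]), 'wrist_force': array([ 0.543, -0.792,  0.373]), 'ft_torque': array([-0.014, -0.003,  0.02 ]), 'opening': np.float64(0.094)} 0.011
scene [[368.3, 0.0, 325.2], [0.0, 368.3, 199.0], [0.0, 0.0, 1.0]] [[0.897, 0.442, -0.014, -0.545], [0.329, -0.687, -0.647, -0.041], [-0.296, 0.576, -0.762, 1.103], [0.0, 0.0, 0.0, 1.0]]
top [[508.6, 0.0, 316.1], [0.0, 508.6, 197.7], [0.0, 0.0, 1.0]] [[0.009, -1.0, 0.023, 0.09], [-0.989, -0.012, -0.148, 0.553], [0.148, -0.022, -0.989, 1.284], [0.0, 0.0, 0.0, 1.0]]
```

View pics/scene0.png

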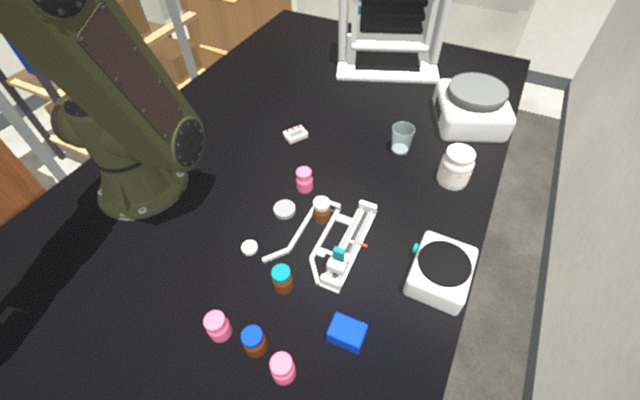

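View pics/top0.png

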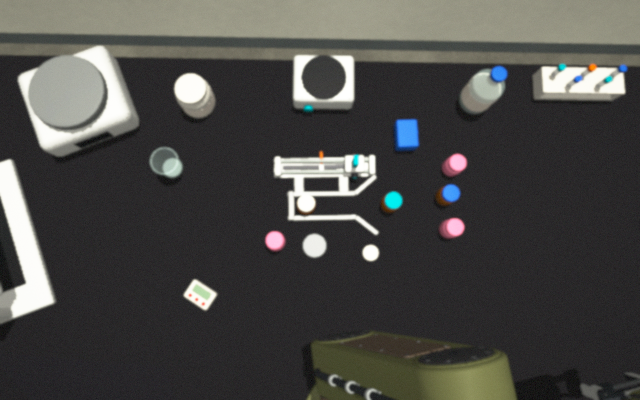

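The teal jar is at top px (393,201) and the blue at (449,194). The pink look-alikes at (455,165), (452,228) and (275,241) are not wanted. The white jar is at (306,203) in the lane, the head fin at (357,160) and the orange tab at (321,154). Next I'll look at a close crop and measure.

```bash
cat > h.py <<'E'
import numpy as np,cv2
def ray(f,u,v,z):
    K=f["intrinsics"];T=f["camera_from_world"];R=T[:3,:3];t=T[:3,3]
    c=-R.T@t;d=R.T@np.linalg.inv(K)@np.array([u,v,1.]);s=(z-c[2])/d[2];return c+s*d
def pt(f,u,v):
    z=f["range_z"][int(round(v)),int(round(u))];K=f["intrinsics"];T=f["camera_from_world"]
    return T[:3,:3].T@(np.linalg.inv(K)@np.array([u,v,1.])*z-T[:3,3])
def blobs(f,lo,hi,amin=8):
    h=cv2.cvtColor(f["frame"],cv2.COLOR_BGR2HSV);m=cv2.inRange(h,np.array(lo),np.array(hi))
    n,l,s,c=cv2.connectedComponentsWithStats(m);return [(c[i].round(1),s[i][:5]) for i in range(1,n) if s[i][4]>=amin]
COL=dict(teal=((80,120,70),(97,255,255)),blue=((105,150,70),(125,255,255)),orange=((3,150,120),(16,255,255)),pink=((150,60,120),(178,255,255)))
E
python3 - <<'E'
from h import *
for n in("top","scene"):
    f=np.load(n+"0.npz")
    for k,(lo,hi) in COL.items():
        for c,s in blobs(f,lo,hi):
            print(n,k,c,s, 'z70',ray(f,*c,.07).round(3)[:2],'d',pt(f,*c).round(3))
f=np.load("top0.npz")
im=f["frame"][130:270,250:490];cv2.imwrite("pics/crop0.png",cv2.resize(im,None,fx=3.3,fy=3.3,interpolation=cv2.INTER_CUBIC))
f=np.load("scene0.npz")
im=f["frame"][160:390,190:390];cv2.imwrite("pics/crop1.png",cv2.resize(im,None,fx=2.5,fy=2.5,interpolation=cv2.INTER_CUBIC))
E
```

```text
top teal [561.3  66.6] [558  64   8   7  43] z70 [ 0.91  -0.558] d [ 0.893 -0.537  0.109]
top teal [608.2  78.8] [605  76   7   6  32] z70 [ 0.878 -0.683] d [ 0.863 -0.659  0.108]
top teal [307.8 107.8] [303 105  10   7  52] z70 [0.785 0.12 ] d [0.792 0.12  0.047]
top teal [355.1 160.1] [353 154   5  13  55] z70 [ 0.647 -0.004] d [ 0.642 -0.002  0.091]
top teal [393.5 199.6] [385 191  18  18 272] z70 [ 0.545 -0.102] d [ 0.545 -0.102  0.067]
top blue [498.9  73.1] [491  65  17  17 225] z70 [ 0.889 -0.388] d [ 0.837 -0.338  0.195]
top blue [622.9  68.2] [619  65   9   7  49] z70 [ 0.909 -0.725] d [ 0.895 -0.704  0.101]
top blue [577.5  78.4] [575  76   6   6  25] z70 [ 0.878 -0.599] d [ 0.863 -0.579  0.106]
top blue [406.  134.3] [394 119  25  32 747] z70 [ 0.717 -0.137] d [ 0.725 -0.142  0.043]
top blue [451.1 192.5] [442 184  19  18 262] z70 [ 0.565 -0.25 ] d [ 0.565 -0.25   0.07 ]
top orange [591.5  67. ] [588  64   9   7  41] z70 [ 0.911 -0.64 ] d [ 0.894 -0.617  0.108]
top orange [320.7 153.9] [319 151   5   7  27] z70 [0.662 0.085] d [0.674 0.084 0.02 ]
top pink [455.1 163.8] [44
[... 807 characters left out ...]
0 324  23  24 410] z70 [ 0.567 -0.251] d [ 0.568 -0.251  0.071]
scene orange [322.2 213.3] [315 211  15   5  23] z70 [0.557 0.088] d [0.547 0.106 0.045]
scene orange [364.1 244.9] [362 244   5   3  14] z70 [0.689 0.046] d [0.679 0.08  0.017]
scene orange [282.5 284.4] [273 279  19  10  64] z70 [ 0.567 -0.127] d [ 0.558 -0.117  0.046]
scene orange [256.7 349. ] [244 336  22  21 124] z70 [ 0.592 -0.269] d [ 0.583 -0.263  0.044]
scene pink [303.9 181.4] [295 165  18  29 332] z70 [0.462 0.166] d [0.449 0.186 0.045]
scene pink [219.1 329. ] [202 309  30  34 444] z70 [ 0.501 -0.269] d [ 0.497 -0.267  0.06 ]
scene pink [283.6 372.3] [269 350  27  36 373] z70 [ 0.661 -0.282] d [ 0.661 -0.282  0.07 ]
```

View pics/crop0.png

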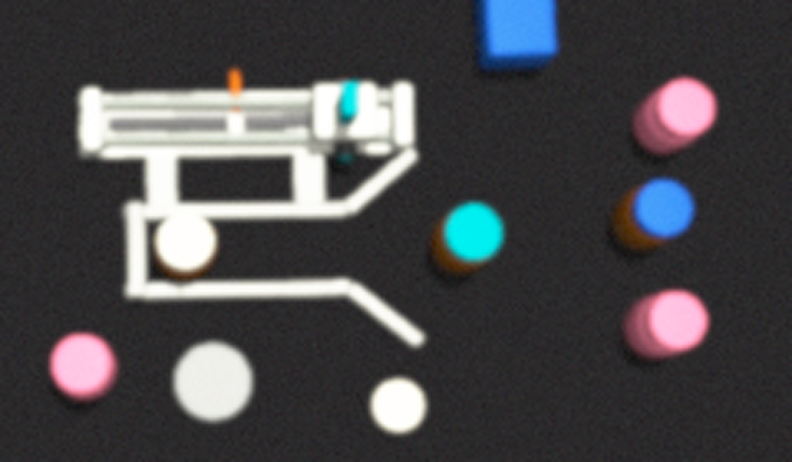

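View pics/crop1.png

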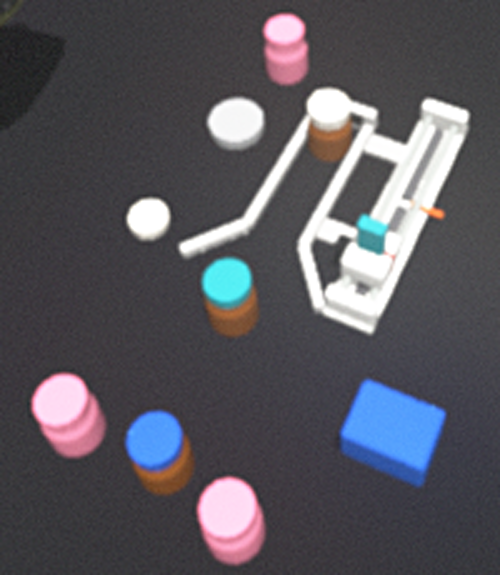

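Run:
```python
from h import *
f=np.load("top0.npz")
o=lambda x,y:(250+(x+.5)/3.3-.5,130+(y+.5)/3.3-.5)
P={}
for n,x,y,z in [("lowL",155,290,.014),("lowR",345,287,.014),("upL",150,211,.014),("upR",345,210,.014),("flareLend",418,341,.014),("flareUend",412,155,.014),("stopin_up",147,225,.03),("stopin_lo",146,275,.03),("white",186,243,.07),("tab",235,76,.013),("dish",213,381,.016),("cap",399,405,.014),("blkL",91,122,.034),("blkR",404,115,.034),("fin",350,102,.092)]:
    P[n]=ray(f,*o(x,y),z)[:2]; print(n,P[n].round(4))
for a,b in(("lowR","lowL"),("upR","upL"),("blkR","blkL")):
    d=P[b]-P[a];print(a,np.degrees(np.arctan2(-d[0],d[1])).round(2))
```

```text
lowL [0.5023 0.1456]
lowR [ 0.5064 -0.0065]
upL [0.5662 0.1506]
upR [ 0.5689 -0.0067]
flareLend [ 0.4637 -0.0649]
flareUend [ 0.6148 -0.0613]
stopin_up [0.5524 0.1525]
stopin_lo [0.5124 0.1527]
white [0.5328 0.1214]
tab [0.6787 0.0829]
dish [0.4301 0.0987]
cap [ 0.4127 -0.0493]
blkL [0.6344 0.1983]
blkR [ 0.6435 -0.0524]
fin [ 0.6405 -0.0031]
lowR 1.55
upR 1.0
blkR 2.08
```

Run:
```python
from h import *
f=np.load("top0.npz");g=cv2.cvtColor(f["frame"],cv2.COLOR_BGR2GRAY).astype(float)
for n,r0,r1,c0,c1,z in(("low",211,223,300,352,.014),("up",188,199,318,338,.014),("tophatrail",150,160,288,316,.02)):
    L=[]
    for c in range(c0,c1):
        w=np.clip(g[r0:r1,c]-90,0,None)
        if w.sum()>50:L.append(ray(f,c,(w*np.arange(r0,r1)).sum()/w.sum(),z)[:2])
    L=np.array(L);p=np.polyfit(L[:,1],L[:,0],1);print(n,len(L),'yaw',np.degrees(np.arctan(-p[0])),'x@0',p[1],'x@.1',np.polyval(p,.1),'rms',np.std(L[:,0]-np.polyval(p,L[:,1])))
# tool axes in world
from rig import bot
from scipy.spatial.transform import Rotation as Ro
s=bot.get_state();q=s["ee_rot"];print(Ro.from_quat([q[1],q[2],q[3],q[0]]).as_matrix().round(3))
```

```text
low 52 yaw 0.9430312993097112 x@0 0.5057325945757071 x@.1 0.5040865458232923 rms 0.0006796785211283783
up 20 yaw 1.3092413809584986 x@0 0.569788133058776 x@.1 0.5675026779823718 rms 3.9239152227749274e-05
tophatrail 28 yaw 1.403740271626336 x@0 0.6639065514227755 x@.1 0.6614560721492407 rms 0.00014175379608101705
[[ 0.973  0.232 -0.   ]
 [ 0.232 -0.973  0.001]
 [ 0.    -0.001 -1.   ]]
```

Teal jar (0.546,-0.1025), blue jar (0.566,-0.25). Both views agree to 2 mm, and the caps read 0.07 m high. The lane axis is yawed about 1.3°, its centre x is 0.5377 at y=0, and the throat is at y≈-0.009. Plan: go behind the teal jar with the jaws part open as a cradle, aligned across the lane.

```bash
cat >> h.py <<'E'
def go(x,y,z,psi=None):
    from rig import bot
    from scipy.spatial.transform import Rotation as Ro
    s=bot.get_state();q=s["ee_rot"];R=Ro.from_quat([q[1],q[2],q[3],q[0]]).as_matrix()
    d=R.T@(np.array([x,y,z])-s["tool_pos"]);cur=np.degrees(np.arctan2(R[1,0],R[0,0]))
    t=0 if psi is None else -(psi-cur)
    print("t",round(float(s["clock"]),2),"tcp",s["tool_pos"].round(4),"psi",cur.round(2),"F",s["wrist_force"].round(1),"open",round(float(s["opening"]),4),"q",s["qpos"].round(2))
    print("  shift mm",(d*1000).round(1),"units",(d/.25).round(3),"turn deg",round(t,1),"unit",round(t/45,3))
E
python3 -c "
from h import *
go(.33,-.33,.216,91.3)"
```

```text
t 0.1 tcp [ 0.1274 -0.5348  0.216 ] psi 13.4 F [-0.1 -0.  -0.3] open 0.0939 q [-1.4   0.3   1.52  0.    1.32 -0.07]
  shift mm [ 2.446e+02 -1.523e+02  1.000e-01] units [ 0.978 -0.609  0.001] turn deg -77.9 unit -1.731
```

```bash
python3 -m inch '0.16 -0.1 0 -0.2;0.32 -0.2 0 -0.4;0.5 -0.3 0 -0.6;0.66 -0.4 0 -0.8;0.82 -0.5 0 -1;0.95 -0.6 0 -1;0.98 -0.61 0 -1;0.98 -0.61 0 -1' -0.36 20; python3 -c "
from h import *
go(.546,-.150,.15,91.3)"
```

```text
clock: 1.1
tool_pos: [0.3304, -0.3301, 0.2163]
ee_rot: [-0.0, 0.873, 0.488, -0.0]
wrist_force: [0.2, -0.2, -0.1]
opening: 0.0299
t 1.1 tcp [ 0.3304 -0.3301  0.2163] psi 58.43 F [ 0.2 -0.2 -0.1] open 0.0299 q [-0.86  0.11  1.75 -0.    1.28 -0.31]
  shift mm [266.3  89.4  66.3] units [1.065 0.357 0.265] turn deg -32.9 unit -0.73
```

```bash
python3 -m inch '0.2 0.08 0 -0.2;0.4 0.16 0 -0.4;0.6 0.24 0.1 -0.6;0.8 0.32 0.2 -0.73;0.95 0.36 0.25 -0.73;1 0.36 0.26 -0.73;1 0.36 0.26 -0.73;1 0.36 0.26 -0.73'; python3 -c "
from h import *
go(.546,-.150,.036,91.3)"
```

```text
clock: 2.1
tool_pos: [0.5375, -0.1655, 0.1521]
ee_rot: [0.0, 0.7, 0.714, 0.0]
wrist_force: [0.3, -0.3, 0.1]
opening: 0.0304
t 2.1 tcp [ 0.5375 -0.1655  0.1521] psi 91.16 F [ 0.3 -0.3  0.1] open 0.0304 q [-0.36  0.39  1.56 -0.    1.19 -0.38]
  shift mm [ 15.4   8.7 116.1] units [0.062 0.035 0.464] turn deg -0.1 unit -0.003
```

```bash
python3 -m inch '0.06 0.035 0.12 0;0.06 0.035 0.24 0;0.06 0.035 0.36 0;0.06 0.035 0.48 0;0.06 0.035 0.484 0;0.06 0.035 0.484 0'
python3 - <<'E'
from h import *
from rig import bot
f=bot.grab_frame("top");im=f["frame"][110:270,250:490];cv2.imwrite("pics/c2.png",cv2.resize(im,None,fx=3,fy=3))
f=bot.grab_frame("scene");im=f["frame"][160:390,190:390];cv2.imwrite("pics/c3.png",cv2.resize(im,None,fx=2.5,fy=2.5))
go(.538,.02,.031,91.3)
E
```

```text
clock: 2.85
tool_pos: [0.5469, -0.1498, 0.0319]
ee_rot: [0.001, 0.7, 0.714, 0.0]
wrist_force: [0.1, -0.7, -0.2]
opening: 0.0303
t 2.95 tcp [ 0.5471 -0.1495  0.0321] psi 91.22 F [-0.7  0.6  0.1] open 0.0301 q [-0.33  0.55  1.63 -0.    0.96 -0.35]
  shift mm [169.7  -5.5   0.9] units [ 0.679 -0.022  0.004] turn deg -0.1 unit -0.002
```

View pics/c3.png

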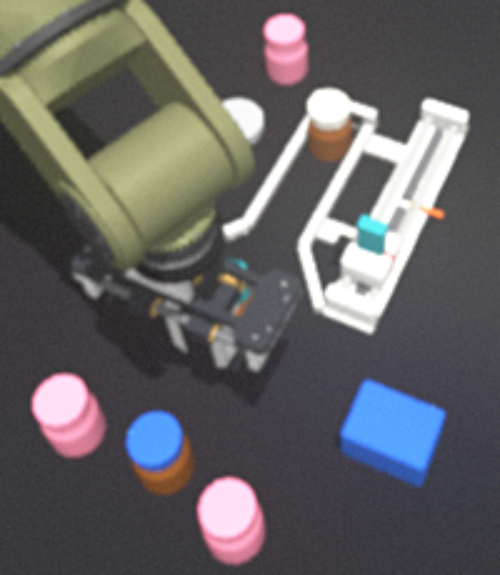

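View pics/c2.png

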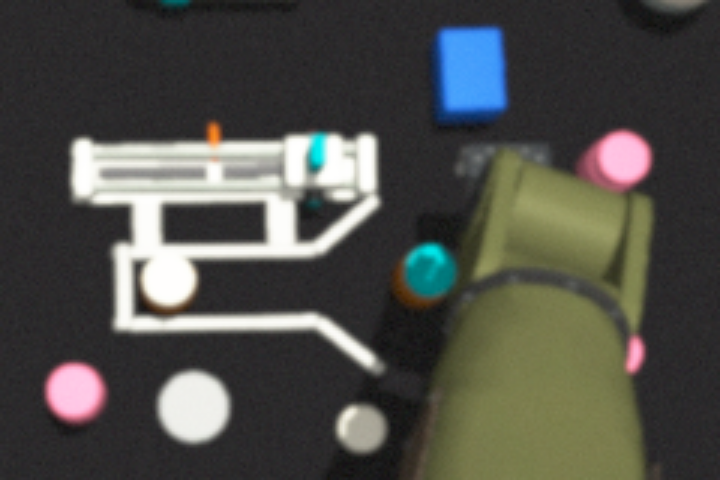

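```bash
python3 -m inch '0.05 0 0 0;0.09 -0.006 0 0;0.13 -0.012 0 0;0.17 -0.016 0 0;0.21 -0.02 0 0;0.25 -0.022 0 0;0.29 -0.022 0 0;0.33 -0.022 0 0'
python3 - <<'E'
from h import *
from rig import bot
f=bot.grab_frame("top")
for c,s in blobs(f,*COL["teal"]): print(c,s[4],ray(f,*c,.07).round(4))
go(.538,.02,.031,91.3)
E
```

```text
clock: 3.95
tool_pos: [0.5392, -0.066, 0.0305]
ee_rot: [0.0, 0.699, 0.715, -0.0]
wrist_force: [0.4, -2.4, 2.8]
opening: 0.0302
[561.4  66.7] 42 [ 0.91  -0.558  0.07 ]
[608.2  78.8] 32 [ 0.8782 -0.6825  0.07  ]
[307.9 107.9] 55 [0.7843 0.1194 0.07  ]
[355.1 160.1] 55 [ 0.6466 -0.0038  0.07  ]
[364.  200.9] 56 [ 0.5407 -0.0262  0.07  ]
t 4.0 tcp [ 0.5392 -0.065   0.0304] psi 91.28 F [0.4 0.4 1.1] open 0.0304 q [-0.19  0.51  1.7   0.    0.93 -0.21]
  shift mm [85.   0.7 -0.6] units [ 0.34   0.003 -0.002] turn deg -0.0 unit -0.0
```

```bash
python3 -m inch '0.04 -0.002 0 0;0.08 -0.002 0 0;0.12 -0.002 0 0;0.16 -0.003 0 0;0.2 -0.003 0 0;0.24 -0.003 0 0;0.28 -0.003 0 0;0.3 -0.003 0 0'
python3 - <<'E'
from h import *
from rig import bot
f=bot.grab_frame("top");im=f["frame"][110:270,250:490];cv2.imwrite("pics/c4.png",cv2.resize(im,None,fx=3,fy=3))
f=bot.grab_frame("scene");im=f["frame"][160:390,190:390];cv2.imwrite("pics/c5.png",cv2.resize(im,None,fx=2.5,fy=2.5))
go(.538,.02,.031,91.3)
E
```

```text
clock: 5.0
tool_pos: [0.5368, 0.009, 0.0304]
ee_rot: [-0.0, 0.699, 0.715, -0.0]
wrist_force: [0.1, -1.0, 0.0]
opening: 0.03
t 5.1 tcp [0.5368 0.0089 0.0304] psi 91.28 F [ 0.5  1.6 -0.3] open 0.0301 q [-0.05  0.5   1.72  0.    0.92 -0.07]
  shift mm [11.1  1.5 -0.6] units [ 0.044  0.006 -0.002] turn deg -0.0 unit -0.001
```

View pics/c4.png

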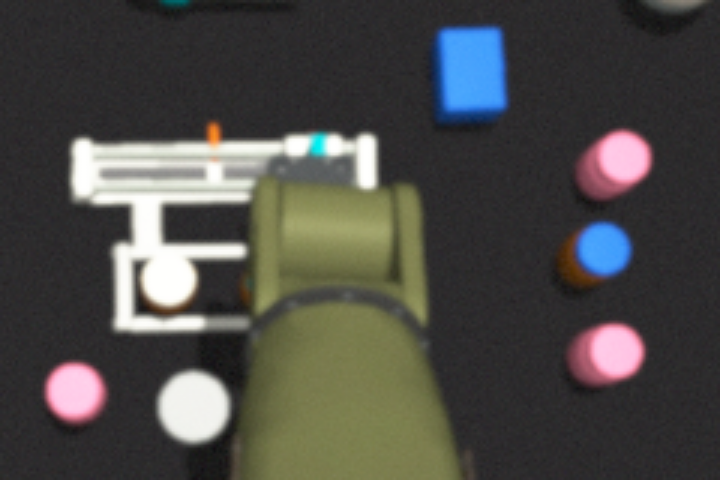

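View pics/c5.png

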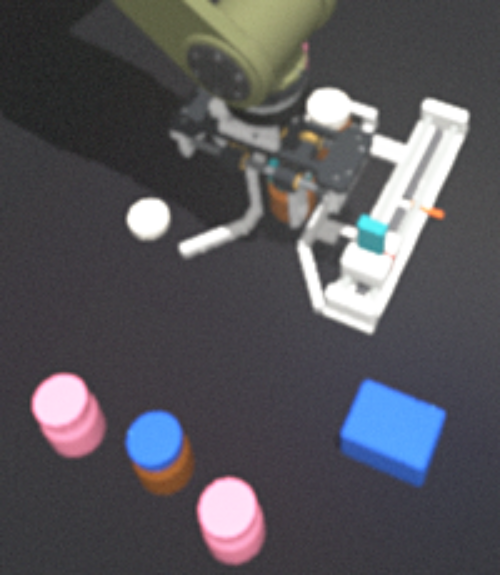

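```bash
python3 -m inch '-0.1 0 0 0;-0.15 0 -0.2 0;-0.25 0.03 -0.4 0;-0.45 0.06 -0.5 0;-0.65 0.09 -0.5 0;-0.85 0.12 -0.5 0;-1 0.12 -0.5 0;-1 0.12 -0.5 0'; python3 -c "
from h import *
go(.566,-.298,.031,91.3)"
```

```text
clock: 6.1
tool_pos: [0.5717, -0.2432, 0.1548]
ee_rot: [-0.0, 0.701, 0.714, -0.0]
wrist_force: [-0.3, -0.2, -0.3]
opening: 0.0303
t 6.1 tcp [ 0.5717 -0.2432  0.1548] psi 91.06 F [-0.3 -0.2 -0.3] open 0.0303 q [-0.46  0.51  1.37  0.    1.26 -0.48]
  shift mm [-54.7  -6.6 123.8] units [-0.219 -0.027  0.495] turn deg -0.2 unit -0.005
```

```bash
python3 -m inch '-0.15 -0.02 0 0;-0.22 -0.027 0 0;-0.22 -0.027 0.12 0;-0.22 -0.027 0.24 0;-0.22 -0.027 0.36 0;-0.22 -0.027 0.47 0;-0.22 -0.027 0.495 0;-0.22 -0.027 0.495 0'
python3 - <<'E'
from h import *
from rig import bot
f=bot.grab_frame("scene");im=f["frame"][160:390,190:390];cv2.imwrite("pics/c6.png",cv2.resize(im,None,fx=2.5,fy=2.5))
f=bot.grab_frame("top")
for k in("teal","blue","pink"):
  for c,s in blobs(f,*COL[k]): print(k,c,s[4],ray(f,*c,.07).round(4)[:2])
go(.538,-.05,.031,91.3)
E
```

```text
clock: 7.1
tool_pos: [0.567, -0.2958, 0.0322]
ee_rot: [0.0, 0.699, 0.715, 0.0]
wrist_force: [-0.4, 0.7, 0.0]
opening: 0.03
teal [561.4  66.7] 42 [ 0.91  -0.558]
teal [608.2  78.8] 32 [ 0.8782 -0.6825]
teal [307.8 107.8] 53 [0.7846 0.1196]
teal [355.2 160. ] 54 [ 0.6469 -0.004 ]
teal [340.1 203.1] 249 [0.5343 0.0348]
blue [498.9  73.2] 221 [ 0.8886 -0.3883]
blue [622.8  68.3] 49 [ 0.9085 -0.7246]
blue [577.5  78.3] 24 [ 0.8782 -0.5995]
blue [406.  134.2] 748 [ 0.7174 -0.1368]
blue [450.9 192.3] 239 [ 0.5656 -0.2497]
pink [454.2 164.1] 341 [ 0.6396 -0.2606]
pink [446.6 225.1] 125 [ 0.4811 -0.2361]
pink [274.7 240.7] 179 [0.4372 0.1989]
t 7.2 tcp [ 0.5673 -0.2962  0.033 ] psi 91.25 F [-0.6  0.1  0. ] open 0.0306 q [-0.54  0.69  1.4   0.    1.05 -0.56]
  shift mm [246.7 -23.9   1.8] units [ 0.987 -0.096  0.007] turn deg -0.0 unit -0.001
```

View pics/c6.png

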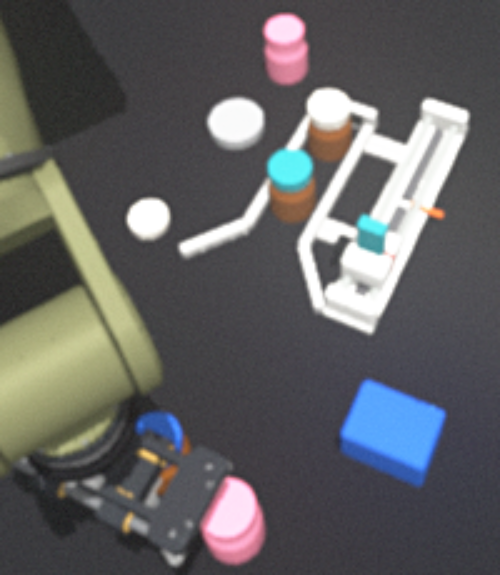

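```bash
python3 -m inch '0.05 0 0.005 0;0.1 -0.003 0.005 0;0.15 -0.01 0.005 0;0.2 -0.017 0.005 0;0.25 -0.024 0.005 0;0.3 -0.03 0.005 0;0.35 -0.037 0.005 0;0.4 -0.044 0.005 0'
python3 - <<'E'
from h import *
from rig import bot
f=bot.grab_frame("scene");
for c,s in blobs(f,*COL["blue"]): print(c,s[4],ray(f,*c,.07).round(4)[:2])
im=f["frame"][160:390,190:390];cv2.imwrite("pics/c7.png",cv2.resize(im,None,fx=2.5,fy=2.5))
go(.538,-.05,.031,91.3)
E
```

```text
clock: 8.2
tool_pos: [0.5535, -0.1956, 0.0305]
ee_rot: [0.0, 0.699, 0.715, 0.0]
wrist_force: [1.2, -2.8, 2.6]
opening: 0.0303
[42.7 57.2] 783 [-0.8012  0.3134]
[15.1 49.5] 147 [-0.9619  0.307 ]
[346.5 332.2] 1177 [ 0.736  -0.1618]
t 8.25 tcp [ 0.5532 -0.1942  0.0304] psi 91.29 F [0.6 0.6 0.7] open 0.0302 q [-0.4   0.59  1.57  0.    0.98 -0.42]
  shift mm [144.5 -12.   -0.6] units [ 0.578 -0.048 -0.002] turn deg -0.0 unit -0.0
```

View pics/c7.png

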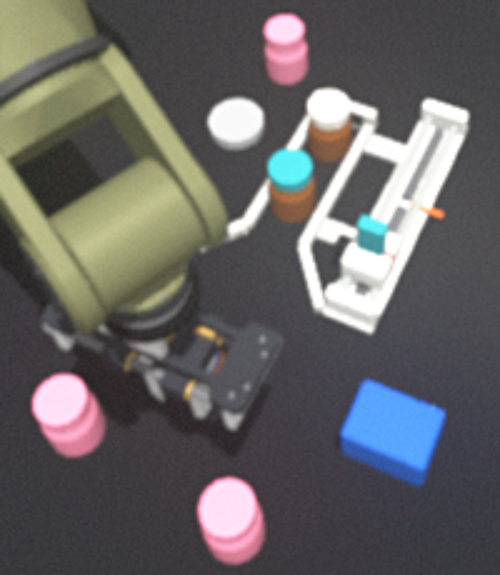

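```bash
python3 -m inch '0.06 -0.008 0 0;0.11 -0.015 0 0;0.16 -0.022 0 0;0.21 -0.029 0 0;0.26 -0.036 0 0;0.31 -0.042 0 0;0.36 -0.048 0 0;0.4 -0.05 0 0'
python3 - <<'E'
from h import *
from rig import bot
f=bot.grab_frame("top")
for c,s in blobs(f,*COL["blue"])+blobs(f,*COL["teal"]): print(c,s[4],ray(f,*c,.07).round(4)[:2])
im=f["frame"][110:270,250:490];cv2.imwrite("pics/c8.png",cv2.resize(im,None,fx=3,fy=3))
go(.537,.02,.031,91.3)
E
```

```text
clock: 9.25
tool_pos: [0.5388, -0.0958, 0.0305]
ee_rot: [-0.0, 0.699, 0.715, -0.0]
wrist_force: [0.4, -0.8, -0.4]
opening: 0.0299
[498.8  73.2] 223 [ 0.8886 -0.3881]
[622.9  68.3] 50 [ 0.9085 -0.7248]
[577.4  78.4] 23 [ 0.8779 -0.5992]
[406.  134.2] 748 [ 0.7174 -0.1368]
[376.3 201.3] 66 [ 0.54   -0.0576]
[561.4  66.5] 42 [ 0.9105 -0.558 ]
[608.2  78.8] 32 [ 0.8782 -0.6825]
[307.8 107.8] 53 [0.7846 0.1196]
[355.2 160. ] 55 [ 0.6469 -0.004 ]
[340.1 203.1] 251 [0.5343 0.0348]
t 9.3 tcp [ 0.5387 -0.095   0.0304] psi 91.28 F [ 0.4  1.  -1. ] open 0.0299 q [-0.24  0.52  1.69  0.    0.93 -0.26]
  shift mm [115.    0.9  -0.6] units [ 0.46   0.004 -0.002] turn deg -0.0 unit -0.0
```

View pics/c8.png

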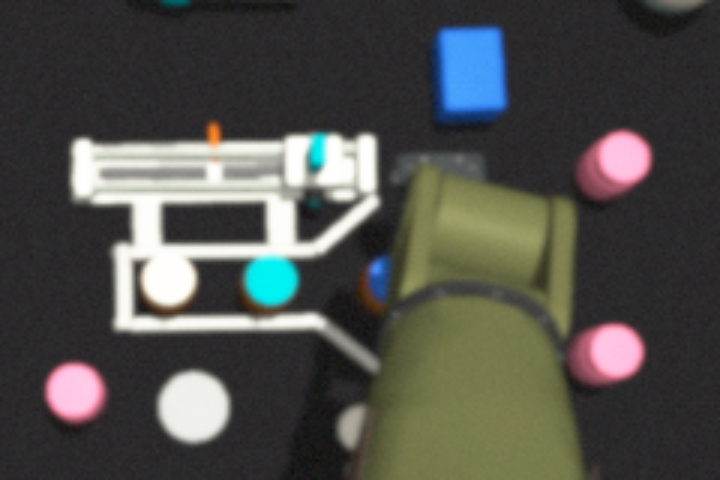

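```bash
python3 -m inch '0.05 0 0 0;0.1 0 0 0;0.14 0 0 0;0.18 0 0 0;0.22 0 0 0;0.26 0 0 0;0.3 0 0 0;0.34 0 0 0'
python3 - <<'E'
from h import *
from rig import bot
f=bot.grab_frame("scene");
im=f["frame"][160:390,190:390];cv2.imwrite("pics/c9.png",cv2.resize(im,None,fx=2.5,fy=2.5))
go(.537,.007,.031,91.3)
E
```

```text
clock: 10.3
tool_pos: [0.537, -0.011, 0.0304]
ee_rot: [0.0, 0.699, 0.715, -0.0]
wrist_force: [-0.2, -2.2, 0.6]
opening: 0.0298
t 10.35 tcp [ 0.5369 -0.0101  0.0304] psi 91.27 F [ 0.4  1.6 -0.2] open 0.03 q [-0.09  0.5   1.72  0.    0.92 -0.11]
  shift mm [17.1  0.4 -0.6] units [ 0.068  0.002 -0.002] turn deg -0.0 unit -0.001
```

View pics/c9.png

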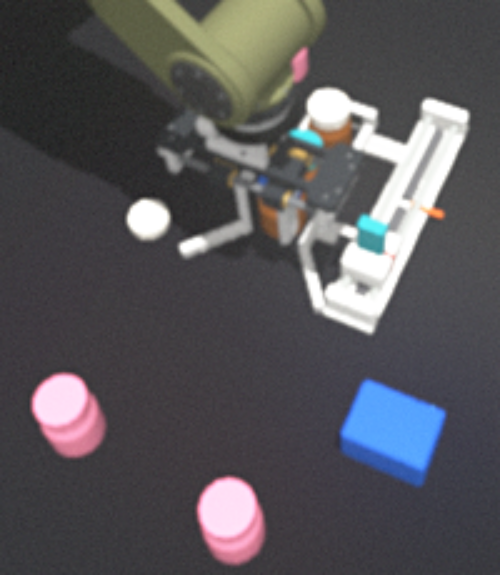

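Both jars are in the lane. Now I creep toward the stop in small calls, watching the force.

```bash
python3 -m inch '0.02 0 0 0;0.035 0 0 0;0.045 0 0 0;0.055 0 0 0;0.06 0 0 0'
```

```text
clock: 10.98
tool_pos: [0.5367, 0.0033, 0.0305]
ee_rot: [0.0, 0.699, 0.715, -0.0]
wrist_force: [1.1, -2.5, -0.3]
opening: 0.0301
```

```bash
python3 -m inch '0.004 0 0 0;0.008 0 0 0;0.012 0 0 0'
```

```text
clock: 11.35
tool_pos: [0.5366, 0.0064, 0.0304]
ee_rot: [-0.0, 0.699, 0.715, -0.0]
wrist_force: [-0.2, -2.0, 0.1]
opening: 0.0305
```

```bash
python3 -m inch '0.004 0 0 0;0.008 0 0 0;0.01 0 0 0'
```

```text
clock: 11.72
tool_pos: [0.5366, 0.0089, 0.0304]
ee_rot: [-0.0, 0.699, 0.715, -0.0]
wrist_force: [0.7, -1.3, 0.4]
opening: 0.0301
```

```bash
python3 -m inch '0.004 0 0 0;0.008 0 0 0;0.01 0 0 0'
```

```text
clock: 12.1
tool_pos: [0.5366, 0.0105, 0.0305]
ee_rot: [0.001, 0.699, 0.715, -0.0]
wrist_force: [-0.6, -11.5, 0.7]
opening: 0.0299
```

```bash
python3 -m inch '0.004 0 0 0;0.007 0 0 0;0.007 0 0 0'
```

```text
clock: 12.48
tool_pos: [0.5367, 0.0109, 0.0306]
ee_rot: [0.001, 0.699, 0.715, -0.001]
wrist_force: [-1.1, -21.1, 0.8]
opening: 0.03
```

```bash
python3 -m inch '0 0 0 0'
python3 - <<'E'
from h import *
from rig import bot
f=bot.grab_frame("top")
im=f["frame"][110:270,250:490];cv2.imwrite("pics/c10.png",cv2.resize(im,None,fx=3,fy=3))
f=bot.grab_frame("scene")
im=f["frame"][180:290,280:390];cv2.imwrite("pics/c11.png",cv2.resize(im,None,fx=5,fy=5))
E
```

```text
clock: 12.6
tool_pos: [0.5367, 0.011, 0.0306]
ee_rot: [0.001, 0.699, 0.715, -0.001]
wrist_force: [-0.0, -20.1, 2.0]
opening: 0.03
```

View pics/c10.png

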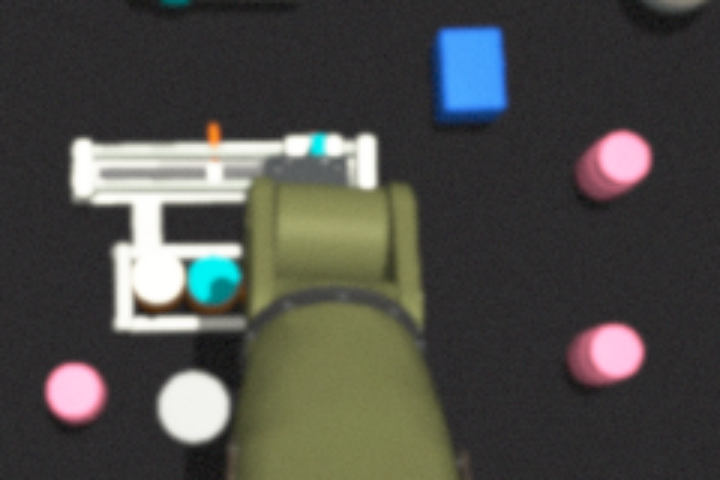

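View pics/c11.png

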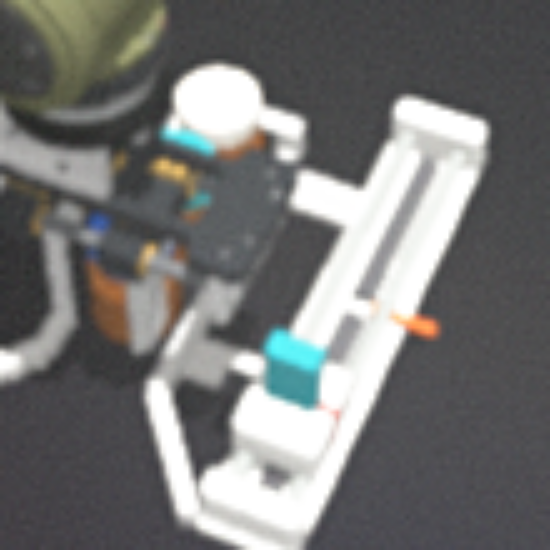

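```bash
python3 -m inch '-0.05 0 0 0;-0.1 0 0 0;-0.15 0 -0.2 0;-0.2 0.05 -0.4 0.2;-0.25 0.1 -0.6 0.4;-0.35 0.2 -0.6 0.6;-0.5 0.3 -0.6 0.8;-0.5 0.3 -0.6 1' 0.1 20
python3 - <<'E'
from h import *
from rig import bot
go(.6405,-.09,.18,1.3)
f=bot.grab_frame("top");np.savez("top1.npz",**f)
for k in("blue","teal","orange"):
  for c,s in blobs(f,*COL[k]): print(k,c,s[4],ray(f,*c,.07).round(4)[:2])
im=f["frame"][130:250,260:420];cv2.imwrite("pics/c12.png",cv2.resize(im,None,fx=5,fy=5,interpolation=cv2.INTER_CUBIC))
f=bot.grab_frame("scene");np.savez("scene1.npz",**f)
im=f["frame"][180:290,280:390];cv2.imwrite("pics/c13.png",cv2.resize(im,None,fx=5,fy=5))
E
```

```text
clock: 13.7
tool_pos: [0.6148, -0.1127, 0.1797]
ee_rot: [-0.0, 0.921, 0.389, -0.0]
wrist_force: [0.6, -0.1, -0.4]
opening: 0.0516
t 13.7 tcp [ 0.6148 -0.1127  0.1797] psi 45.82 F [ 0.6 -0.1 -0.4] open 0.0516 q [-0.24  0.5   1.33  0.    1.31  0.53]
  shift mm [34.2  2.6 -0.3] units [ 0.137  0.011 -0.001] turn deg 44.5 unit 0.989
blue [498.9  73.2] 224 [ 0.8886 -0.3883]
blue [622.8  68.3] 49 [ 0.9085 -0.7246]
blue [577.3  78.5] 24 [ 0.8776 -0.5989]
blue [397.8 131.5] 210 [ 0.7243 -0.1154]
blue [340.1 203.4] 179 [0.5335 0.0348]
teal [561.2  66.6] 42 [ 0.9103 -0.5575]
teal [608.2  78.8] 32 [ 0.8782 -0.6825]
teal [307.8 107.7] 51 [0.7849 0.1196]
teal [355.1 160.1] 55 [ 0.6466 -0.0038]
teal [321. 203.] 237 [0.534  0.0834]
orange [591.6  66.8] 42 [ 0.9112 -0.64  ]
orange [320.7 153.9] 27 [0.6617 0.085 ]
```

View pics/c12.png

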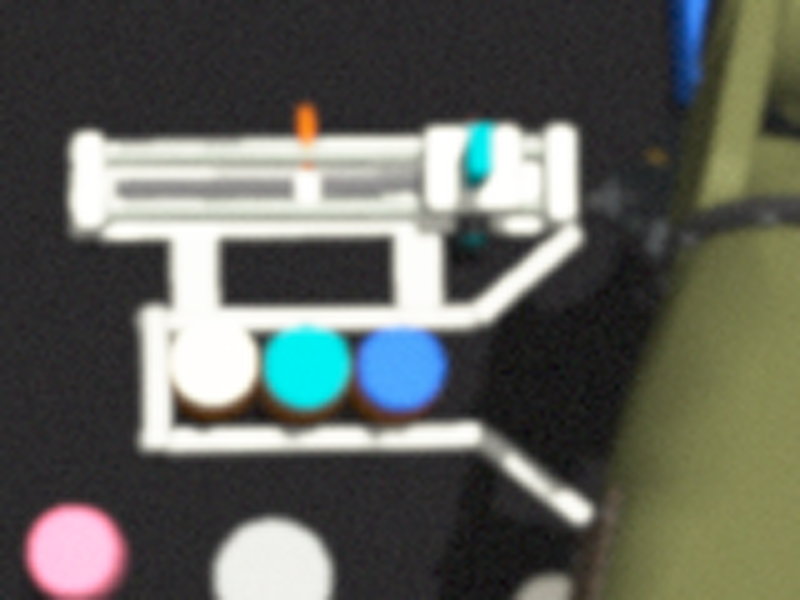

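View pics/c13.png

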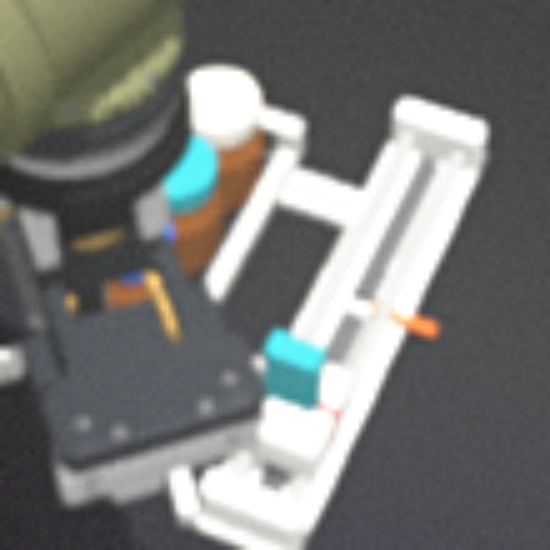

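```bash
python3 - <<'E'
from h import *
th=np.radians(1.3);ax=np.array([-np.sin(th),np.cos(th)])
f=np.load("top1.npz")
def cen(f,r,hlo,hhi):
    r0,r1,c0,c1=r;im=f["frame"][r0:r1,c0:c1];h=cv2.cvtColor(im,cv2.COLOR_BGR2HSV).astype(float)
    w=((h[...,0]>=hlo)&(h[...,0]<=hhi))*np.clip(h[...,1]-70,0,None)*h[...,2]
    ys,xs=np.mgrid[r0:r1,c0:c1];return (w*xs).sum()/w.sum(),(w*ys).sum()/w.sum()
cf=cen(f,(150,168,348,363),80,100);ct=cen(f,(148,159,316,326),2,18)
F=ray(f,*cf,.09)[:2];T=ray(f,*ct,.013)[:2];print(cf,ct,F,T,"along",(T-F)@ax,"across",(T-F)@[np.cos(th),np.sin(th)])
T_=f["camera_from_world"];print("cam",-T_[:3,:3].T@T_[:3,3])
g=np.load("scene1.npz");F2=ray(g,339.3,249.2,.092)[:2];T2=ray(g,*cen(g,(240,250,358,372),2,18),.013)[:2];print(F2,T2,(T2-F2)@ax,(T2-F2)@[np.cos(th),np.sin(th)])
E
python3 -m inch '0 0 0 0.2;0.03 0 0 0.4;0.07 0 0 0.6;0.1 0 0 0.8;0.13 0.01 0 0.99;0.137 0.011 0 0.99;0.137 0.011 0 0.99'
python3 -c "
from h import *
go(.6405,-.003,.086,1.3)"
```

```text
(np.float64(355.29882735672845), np.float64(159.8489170367255)) (np.float64(320.7775419722739), np.float64(154.09303439387756)) [ 0.64275387 -0.00227351] [0.67482424 0.08308865] along 0.08461260010776456 across 0.03399875102515181
cam [0.35636082 0.1242655  1.34950975]
[ 0.64637206 -0.00318079] [0.67712292 0.08232496] 0.08478608671372058 0.03268285153999676
clock: 14.68
tool_pos: [0.6397, -0.0873, 0.1804]
ee_rot: [-0.0, 1.0, 0.017, -0.0]
wrist_force: [-0.4, 0.2, 0.4]
opening: 0.0518
t 14.68 tcp [ 0.6397 -0.0873  0.1804] psi 2.0 F [-0.4  0.2  0.4] open 0.0518 q [-0.19  0.54  1.26  0.    1.33  1.34]
  shift mm [  3.8 -84.2  94.4] units [ 0.015 -0.337  0.378] turn deg 0.7 unit 0.016
```

```bash
python3 -m inch '0.02 -0.12 0 0.016;0.022 -0.24 0 0.016;0.022 -0.337 0 0.016;0.022 -0.337 0.12 0.016;0.022 -0.337 0.24 0.016;0.022 -0.337 0.3 0.016;0.022 -0.337 0.3 0.016'
python3 - <<'E'
from h import *
from rig import bot
go(.642,-.0028,.071,1.3)
f=bot.grab_frame("scene")
im=f["frame"][160:310,250:400];cv2.imwrite("pics/c14.png",cv2.resize(im,None,fx=4,fy=4))
E
```

```text
clock: 15.55
tool_pos: [0.6425, -0.0032, 0.105]
ee_rot: [-0.0, 1.0, 0.009, -0.001]
wrist_force: [0.6, 0.6, -0.4]
opening: 0.0515
t 15.55 tcp [ 0.6425 -0.0032  0.105 ] psi 1.05 F [ 0.6  0.6 -0.4] open 0.0515 q [-0.06  0.61  1.35  0.    1.19  1.49]
  shift mm [-0.5 -0.4 34. ] units [-0.002 -0.001  0.136] turn deg -0.2 unit -0.006
```

View pics/c14.png

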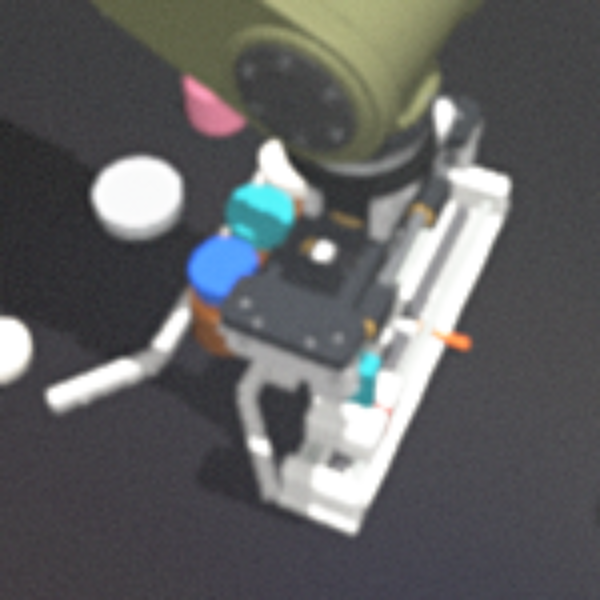

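```bash
python3 -m inch '-0.002 -0.002 0.07 0;-0.002 -0.002 0.13 0;-0.002 -0.002 0.136 0;-0.002 -0.002 0.136 0' && python3 -m inch '0 0 0 0;0 0 0 0;0 0 0 0;0 0 0 0;0 0 0 0;0 0 0 0' -1 25
python3 - <<'E'
from h import *
from rig import bot
go(.642,.078,.071,1.3)
f=bot.grab_frame("scene")
im=f["frame"][160:310,250:400];cv2.imwrite("pics/c15.png",cv2.resize(im,None,fx=4,fy=4))
E
```

```text
clock: 16.1
tool_pos: [0.6424, -0.0025, 0.0715]
ee_rot: [-0.0, 1.0, 0.009, -0.0]
wrist_force: [0.5, -0.2, 0.7]
opening: 0.0519
clock: 16.85
tool_pos: [0.6424, -0.0026, 0.0715]
ee_rot: [0.0, 1.0, 0.009, 0.0]
wrist_force: [0.2, -1.1, 0.4]
opening: 0.0139
t 16.85 tcp [ 0.6424 -0.0026  0.0715] psi 0.99 F [ 0.2 -1.1  0.4] open 0.0139 q [-0.06  0.64  1.37 -0.    1.13  1.49]
  shift mm [  1.  -80.6   0.5] units [ 0.004 -0.322  0.002] turn deg -0.3 unit -0.007
```

View pics/c15.png

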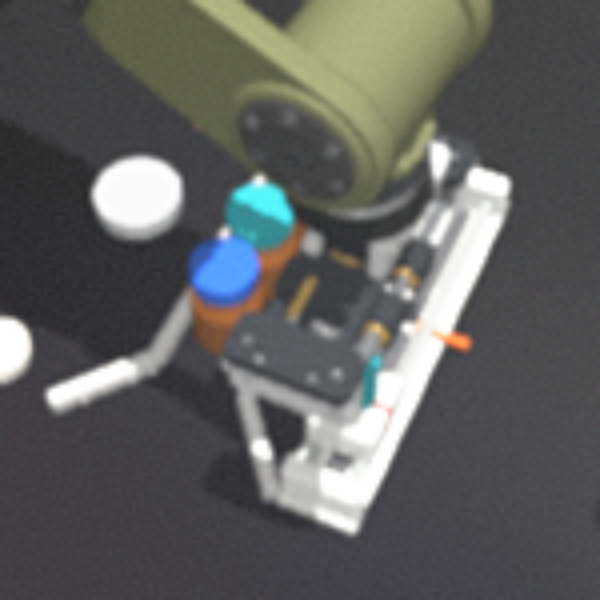

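```bash
python3 -m inch '0 -0.03 0 0;0 -0.08 0 0;0 -0.13 0 0;0 -0.18 0 0;-0.002 -0.23 0 0;-0.002 -0.265 0 0;-0.002 -0.29 0 0;-0.002 -0.296 0 0'; python3 -m inch '0 0 0 0'
python3 - <<'E'
from h import *
from rig import bot
go(.6406,.082,.0715,1.3)
for n in("scene","top"):
    f=bot.grab_frame(n);np.savez(n+"2.npz",**f)
    r=(slice(180,280),slice(310,410)) if n=="scene" else (slice(110,210),slice(270,370))
    cv2.imwrite(f"pics/d_{n}.png",cv2.resize(f["frame"][r],None,fx=5,fy=5,interpolation=cv2.INTER_CUBIC))
E
```

```text
clock: 17.9
tool_pos: [0.6403, 0.0717, 0.0715]
ee_rot: [0.0, 1.0, 0.009, -0.0]
wrist_force: [-4.3, -3.9, 4.4]
opening: 0.0142
clock: 18.02
tool_pos: [0.6403, 0.0718, 0.0715]
ee_rot: [-0.0, 1.0, 0.009, -0.0]
wrist_force: [-5.6, 1.0, 4.7]
opening: 0.014
t 18.02 tcp [0.6403 0.0718 0.0715] psi 0.99 F [-5.6  1.   4.7] open 0.014 q [0.05 0.65 1.36 0.   1.13 1.61]
  shift mm [  0.5 -10.2   0. ] units [ 0.002 -0.041  0.   ] turn deg -0.3 unit -0.007
```

View pics/d_scene.png

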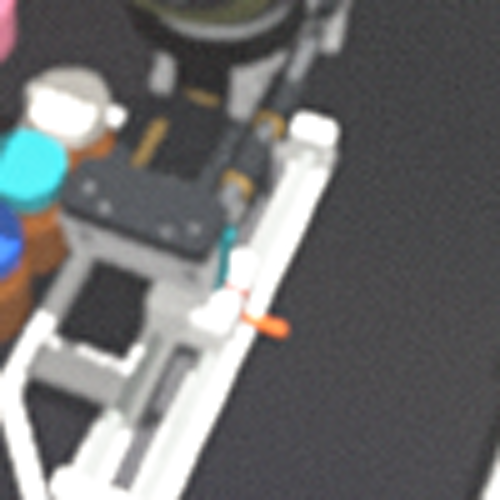

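View pics/d_top.png

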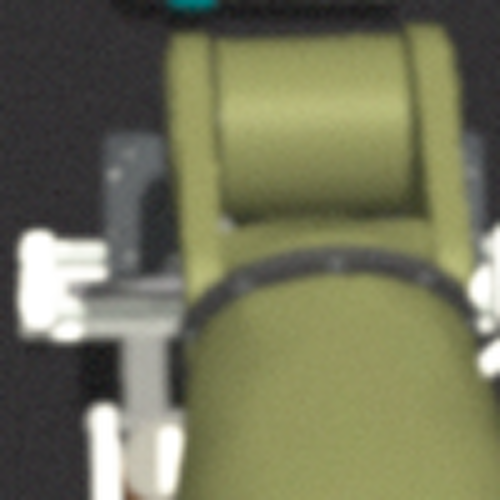

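```bash
python3 -m inch '-0.002 -0.01 0 0;-0.002 -0.02 0 0;-0.002 -0.02 0 0'
```

```text
clock: 18.5
tool_pos: [0.6401, 0.0771, 0.0715]
ee_rot: [-0.0, 1.0, 0.009, 0.0]
wrist_force: [-1.3, 2.0, 2.3]
opening: 0.0141
```

```bash
python3 -m inch '0 -0.005 0 0;0 -0.005 0 0'
```

```text
clock: 18.75
tool_pos: [0.6401, 0.078, 0.0715]
ee_rot: [-0.0, 1.0, 0.009, 0.0]
wrist_force: [-0.7, 1.5, 2.3]
opening: 0.0137
```

```bash
python3 -m inch '0 -0.005 0 0;0 -0.005 0 0'
```

```text
clock: 19.0
tool_pos: [0.64, 0.0791, 0.0715]
ee_rot: [-0.0, 1.0, 0.009, 0.0]
wrist_force: [-0.3, 1.3, 3.8]
opening: 0.0138
```

```bash
python3 -m inch '0 -0.004 0 0;0 -0.004 0 0'; python3 -c "
from h import *
go(.6406,.082,.0715)"
```

```text
clock: 19.25
tool_pos: [0.64, 0.0802, 0.0715]
ee_rot: [-0.0, 1.0, 0.009, 0.0]
wrist_force: [0.5, 2.4, 4.0]
opening: 0.0139
t 19.25 tcp [0.64   0.0802 0.0715] psi 0.98 F [0.5 2.4 4. ] open 0.0139 q [0.07 0.65 1.36 0.   1.13 1.62]
  shift mm [ 0.6 -1.8  0. ] units [ 0.003 -0.007  0.   ] turn deg 0 unit 0.0
```

```bash
python3 -m inch '0 -0.003 0 0;0 -0.003 0 0;0 -0.003 0 0'
```

```text
clock: 19.62
tool_pos: [0.64, 0.0808, 0.0715]
ee_rot: [-0.0, 1.0, 0.009, 0.0]
wrist_force: [-2.3, 2.1, 3.9]
opening: 0.014
```

```bash
python3 -m inch '0 -0.003 0 0;0 -0.003 0 0;0 -0.003 0 0'
```

```text
clock: 20.0
tool_pos: [0.64, 0.0815, 0.0715]
ee_rot: [-0.0, 1.0, 0.009, 0.0]
wrist_force: [-0.3, 2.0, 5.1]
opening: 0.0138
```

Run:
```python
from h import *
from rig import bot
a=[]
for i in range(4):
    f=bot.grab_frame("scene");a.append(bot.get_state()["wrist_force"])
print(np.mean(a,0).round(2),np.std(a,0).round(2));go(.6404,.082,.0715)
cv2.imwrite("pics/e.png",cv2.resize(f["frame"][200:270,320:400],None,fx=8,fy=8,interpolation=cv2.INTER_CUBIC))
```

```text
[-0.79  1.73  5.11] [0.31 0.49 0.33]
t 20.2 tcp [0.64   0.0815 0.0715] psi 0.98 F [-0.9  2.5  5.2] open 0.014 q [0.07 0.65 1.36 0.   1.13 1.62]
  shift mm [ 0.4 -0.4  0. ] units [ 0.002 -0.002  0.   ] turn deg 0 unit 0.0
```

View pics/e.png

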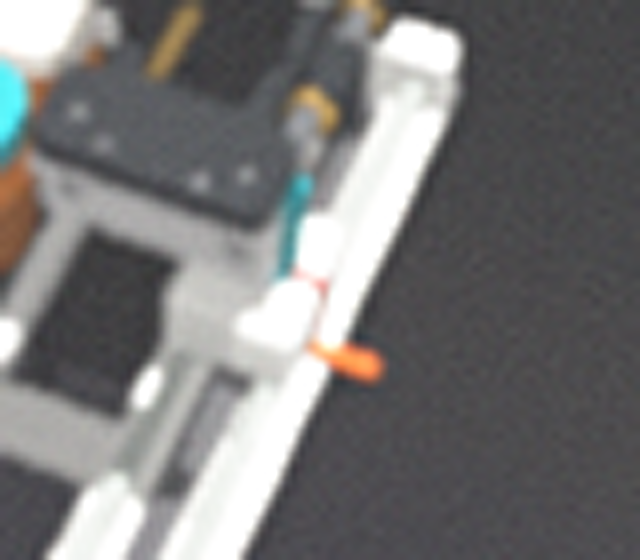

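```bash
cat > fz.py <<'E'
from h import *
from rig import bot
a=[]
for i in range(5):
    bot.grab_frame("scene");s=bot.get_state();a.append(s["wrist_force"])
print("y",s["tool_pos"].round(4),"F",np.mean(a,0).round(2),"open",s["opening"].round(4))
E
python3 -m inch '0 -0.003 0 0;0 -0.004 0 0;0 -0.004 0 0'>/dev/null;python3 fz.py
```

```text
Traceback (most recent call last):
  File "fz.py", line 6, in <module>
    print("y",s["tool_pos"].round(4),"F",np.mean(a,0).round(2),"open",s["opening"].round(4))
                                                                      ^^^^^^^^^^^^^^^^^^
AttributeError: 'float' object has no attribute 'round'
```

```bash
python3 -m inch '0 -0.003 0 0;0 -0.004 0 0;0 -0.004 0 0'>/dev/null;python3 fz.py
```

```text
Traceback (most recent call last):
  File "fz.py", line 6, in <module>
    print("y",s["tool_pos"].round(4),"F",np.mean(a,0).round(2),"open",s["opening"].round(4))
                                                                      ^^^^^^^^^^^^^^^^^^
AttributeError: 'float' object has no attribute 'round'
```

```bash
sed -i 's/,"open".*/)/' fz.py; python3 fz.py
```

```text
y [0.6399 0.0828 0.0715] F [-1.23 -2.32  5.2 ]
```

```bash
python3 -m inch '0 0.003 0 0;0 0.003 0 0;0 0.003 0 0'>/dev/null;python3 fz.py
```

```text
y [0.6399 0.0825 0.0715] F [-1.08  0.35  5.28]
```

```bash
python3 -m inch '0 0.003 0 0;0 0.003 0 0;0 0.003 0 0;0 0.003 0 0'
python3 - <<'E'
from h import *
from rig import bot
f=bot.grab_frame("scene");go(.64,.0825,.0715)
for k in("blue","teal"):
  for c,s in blobs(f,*COL[k]): print(k,c,s[4],ray(f,*c,.07).round(4)[:2])
cv2.imwrite("pics/g.png",cv2.resize(f["frame"][150:300,230:430],None,fx=4,fy=4,interpolation=cv2.INTER_CUBIC))
E
```

```text
clock: 22.82
tool_pos: [0.6399, 0.0823, 0.0715]
ee_rot: [-0.0, 1.0, 0.009, 0.0]
wrist_force: [-0.9, 4.1, 5.1]
opening: 0.0138
t 22.88 tcp [0.6399 0.0823 0.0715] psi 0.99 F [-0.5  3.2  4.4] open 0.014 q [0.07 0.65 1.36 0.   1.13 1.62]
  shift mm [ 0.1 -0.2 -0. ] units [ 0.    -0.001 -0.   ] turn deg 0 unit 0.0
blue [55.6 46.5] 3371 [-0.8297  0.3953]
blue [15.  49.4] 144 [-0.9631  0.3074]
blue [305.1 227.1] 213 [0.5379 0.0313]
blue [346.5 332.1] 1181 [ 0.7359 -0.1616]
teal [359.5   9.5] 12 [0.1748 1.2405]
teal [314.5 213.3] 201 [0.5389 0.0798]
teal [356.8 223.6] 8 [0.6485 0.0964]
teal [415.2 246.9] 40 [0.799  0.0931]
```

View pics/g.png

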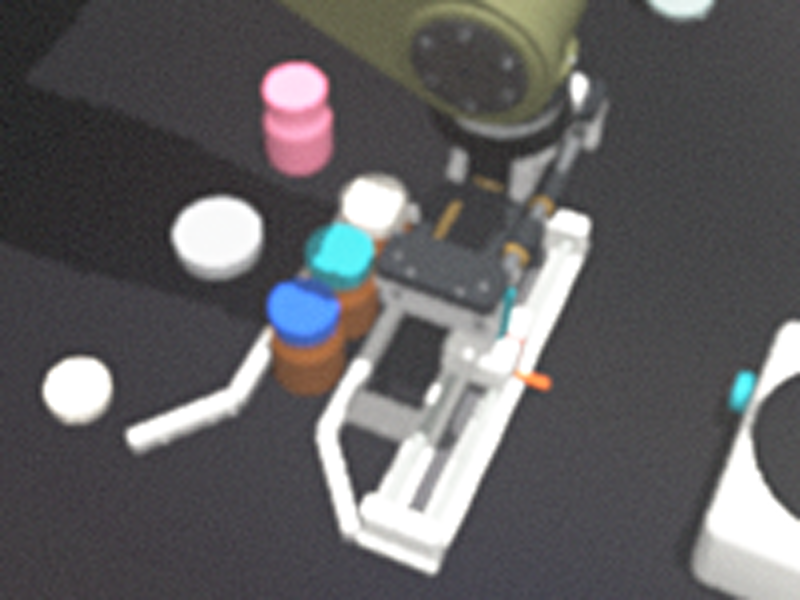

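```bash
python3 fz.py
```

```text
y [0.6399 0.0823 0.0715] F [-0.72  3.73  5.16]
```

```bash
python3 -m inch '0 -0.003 0 0;0 -0.003 0 0;0 -0.003 0 0;0 -0.003 0 0;0 -0.003 0 0;0 -0.003 0 0'; python3 fz.py; python3 -c "
from rig import bot
print(bot.get_state()['opening'],bot.get_state()['clock'],bot.hand_in())"
```

```text
clock: 23.88
tool_pos: [0.6399, 0.0826, 0.0715]
ee_rot: [0.0, 1.0, 0.009, 0.0]
wrist_force: [-1.9, 0.0, 5.9]
opening: 0.014
y [0.6399 0.0826 0.0715] F [-1.    0.94  5.83]
the job is handed in; nothing more can be done
0.014123185677824864 24.125 None
```

I pushed the teal jar and then the blue jar, standing, with the jaws part open as a cradle, into the lane. I kept pushing until the row pressed the end stop at about 20 N. I then gripped the read head's fin with 25 N, slid it about 85 mm into the notch, and handed in at 24.1 s with the fingers still holding it.

**Jars:** After I backed off, the top view showed white, teal and blue touching in the lane, about 48.6 mm apart. By my estimate of where the throat is, the last jar (blue) is about 44 mm past it (more than 35 mm needed).

**Read head:** The fin was at y = 0.0826 m, against about 0.082 m for the notch from both camera views. The force along the rail changed sign from about +2 N at 0.0815 m to about −2 N at 0.0828 m, so the notch centre lies between them. It was about 1 N or less at the end.

**Disagreements and limits:**
- The arm's contact position put the blue jar about 3 mm further in than the camera did. That does not matter for the closed row.
- About 5 N upward and 1 N sideways remained on the tool from the fin's side play.
- In the last top views the arm hid the head, so its final position rests on the fin's starting position, the measured travel and the force reversal.
- I saw no bystander or pink look-alike moved, but I did not measure them at the end.

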